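Draw the deep lid off the coffee-stick tin

ROBOT

A 6-joint arm with a two-finger parallel gripper is mounted at the origin on the work surface. World frame = base frame: x ahead of the robot, y to its left, z up, the work surface at z = 0. Lengths are in mm, angles in rad, forces in N, time in s.
With the tool pointing down it reaches from about 400 to 925 mm from the base axis. Payload 12.5 kg.
Tool frame: the origin (TCP) lies between the finger pads; the fingertips stand 25 mm ahead of it and the grasp point (between the pads) lies 6 mm ahead of it; z points along the fingers, y is the line along which they close (so a half turn about z gives the same grasp; the last joint's range is limited). The gripper opens to 95 mm and grips with 3 to 60 N. Pads are 20 mm wide; open, the fingers measure 119 mm over their backs; the gripper's body (75 mm by 180 mm) begins 59 mm behind the grasp point.
Start: joints at [-1.259, 0.491, 1.559, -0, 1.092, -0.106], TCP at [253.618, -571.246, 239.661] pointing down, gripper open.
Joint ranges: [-3.1, 3.1], [-0.84, 2.19], [0.05, 2.79], [-1.13, 4.28], [0.06, 2.93], [-2.69, 2.69]. Speed limits (rad/s): [2.22, 2.22, 2.79, 3.14, 3.14, 3.14].

INTERFACE

Orientations are given as [roll, pitch, yaw] about the fixed x, y, z axes, in that order (R = Rz(yaw) Ry(pitch) Rx(roll)).
In Python, from cell import state, read_camera, job_done, cut_out gives the robot as it stands. The module is installed in compiled form; this text tells all that it offers.
- The arm moves only by the tool jog_arm, never from a script. Its argument "motion" is a list of rows, each a list of 2 entries, a list of its own where there are three numbers: the shift along the tool's x, y, z in mm, then the turn about the tool's z in rad. A call has 1 to 5 rows; each row is the pose to reach, as a shift and turn from the pose commanded when the call began, along the tool's axes at that moment; what a row does not reach only later rows make up. A row lasts 1/10 s, in which the tool goes at most 50 mm and 8.59 degrees, less where a joint would pass 70% of its speed; a pose out of reach is approached as far as the arm can. A call with a gripper value outside its range is refused whole. "grip" is the closure, from 0 (fully open) to 1 (shut), set as the call begins (left out, the last holds). The fingers move at their own pace and stop on an object; the grip force is fixed at half the most. Time passes only in rows, so rows that repeat a pose let the fingers close. It gives the time, the measured TCP pose, the force, the opening and the grip force at its end, in the units of the state.
- state(): the state, without advancing time (a new reading comes with each control period).
- read_camera(name): name is "scene" or "top" or "wrist"; returns a dict with "img" (400x640x3 uint8, blue, green, red), "vertical_fov" (degrees; the focal length in pixels is half the picture's height over the tangent of half this angle, whatever the lens; pixels are square), "cx", "cy" (the principal point, pixels), "extrinsics" (4x4, takes a point from camera to world coordinates). Camera axes: x right, y up, looking along -z (the intrinsics and any distortion apply to the point x, -y, -z); pixel columns grow to the right and rows downward; lengths in mm; the calibration is good to about 2 mm. A picture is of the moment at which its call begins. There is no depth.
- job_done(): hands the job in; it is judged then, once.
Trained networks look in a picture, given as the dict that the camera call returned (one of the last four; its "shot" number tells which), for a name from the list of things; names that differ only in an ending like _2 or _b are one class to them, and where a whole thing is asked for, a point or a joint stands for the part that bears it (a point fixed in the world has none). Each returns a list of dicts, best first, with "p" (0 to 1); they miss things now and then, are a little off and sometimes report something else, mostly with a low value. They report only what shows in the picture. A call takes as long as a camera call.
- cut_out(name, picture): "region" (400x640 bool, what is visible of it) and "box" ([left, top, right, bottom] in pixels, round what is visible of it).
The state is a dict: "t": time; "joints": joint angles; "qvel": joint speeds; "tau": joint torques, N m; "eef_pos": TCP position; "tcp_rot": TCP orientation; "ft_force": force on the tool from outside, world axes, zero at the start; "moment": the same for the moment, N m; "opening": opening from 0.0 (shut) to 1.0 (fully open); "grip_force": force on a finger pad.
Only numpy, scipy, OpenCV 4.12 (cv2) and the standard library are available. Lean on these libraries where they do the work, as an engineer would, in place of code of your own. Each camera call takes 0.05 s, during which the arm holds its last target. There are 200 camera calls.

TASK

Open the dark blue coffee-stick tin that sits in the wooden cradle: push the cradle's sliding forked catch fully home over the tin's foot so that the base is held down, then draw the tight, deep lid straight up off the tin. Stand the lid gently, open end down, wholly on the round cork mat, without dropping it, and leave the base seated in the cradle with the catch home.

Things in the scene. Friction and masses are not known exactly. Their poses are not given: they have to be found in the camera images.
- tin_base: Lower part of the blue tin, loose in a pocket of the fixed wood cradle (2 mm play). Foot 76 (x) x 48 (y) x 6 mm with a 30 mm wide ear at each x end (104 over both); sleeve on it 70 x 44, top 97 mm over the origin. Origin: centre of underside, 10 mm above the desk; z up. The lid pulls off at 8 to 20 N, so it lifts this 310 g base too unless the catch is home. (The red tin is not wanted.)
- tin_lid: Blue lid, a rigid box open below, flat top with brass-coloured plate: 80 (x) x 54 (y) mm outside, 75 tall, walls 3, about 120 g. Grip across its y sides. Origin: centre of the open lower edge; z to the closed top. When on, its axes are parallel to the base's, its origin 25 mm above the base's (top 110 mm above the desk); clear of the sleeve once raised 75 mm.
- catch_grip (a point): Point on the axis of the catch's upright black post, 66 mm above the desk; post 18 x 18 mm (sides along the base's x, y), 23 to 77 mm above the desk. The catch, a flat steel fork, slides only along the base's y (2 N friction) and stays put. Post lies 139-142 mm from the base's origin along its +y when drawn back, 112 mm when home at its stop, tines over the ears: push it towards the tin.
- mat: Round cork mat fixed to the desk, 150 mm across, 5 mm thick. Origin: centre of its underside, on the desk.

How it is judged (in metres and radians):
On the way, in this order (a step that is already met when the one before it is completed fails the run):
1. the catch is home over the foot while the lid is still on (y of catch_grip in the frame of tin_base below 0.118 m and z of tin_lid in the frame of tin_base below 0.045 m), for 0.2 s.
2. the lid is drawn off above the sleeve, with the base held down (z of tin_lid in the frame of tin_base above 0.097 m and distance of tin_base from where it was at the start of the episode below 0.012 m), for 0.05 s.
At the end, for the whole second after the job is handed in: The lid stands at rest, open end down and upright within 10 degrees, wholly on the cork mat (its centre within 28 mm of the mat's); the base sits in the cradle where it was (within 8 mm, upright), and the catch is home (within about 6 mm of its stop) (horizontal distance between tin_lid and mat below 0.028 m and z of tin_lid in the frame of mat between 0.001 and 0.01 m and angle between tin_lid's own z axis and vertical below 0.17 rad and linear speed of tin_lid below 0.02 m/s and distance of tin_base from where it was at the start of the episode below 0.008 m and angle between tin_base's own z axis and vertical below 0.1 rad and y of catch_grip in the frame of tin_base below 0.118 m); the robot touches nothing.
It fails at once if the base is pulled out of the cradle (more than 15 mm) or tipped by more than 10 degrees (distance of tin_base from where it was at the start of the episode above 0.015 m or angle between tin_base's own z axis and vertical above 0.175 rad).
It fails at once if the lid is dropped (falls free by more than about 25 mm) (linear speed of tin_lid above 0.7 m/s and contact force between the fingers and tin_lid below 0.3 N).
It also fails if it takes over 54 s, if anything falls off the work surface, if the arm or the gripper's body presses on something with over 40 N, if the wrist force passes 120 N, or if a joint passes its speed limit or range.

## Working session

There is one attempt and no reset: what is moved stays moved. The work goes in short steps, Python scripts to look and compute and a tool call to move; the robot and the scene stay as the last step left them, time stands still between calls to the robot, and variables do not carry over. Pictures are saved under pics/ and viewed, at most 10 in all, crops included, and the job is handed in when it is done.

Besides the shell and the picture viewer there is one more tool, called after "Emit:" as name(argument=value, ...) on one line, values as JSON. jog_arm: Moves the arm, as the interface text tells. Its arguments: {"type":"object","properties":{"motion":{"type":"array"},"grip":{"type":"number"}},"required":["motion"]}

```bash
mkdir -p pics; cat > h.py <<'E'
import numpy as np, cv2
from cell import state, read_camera, job_done, cut_out
def ray(p,u,v):
    f=200/np.tan(np.radians(p["vertical_fov"])/2); E=np.array(p["extrinsics"])
    d=E[:3,:3]@np.array([(u-p["cx"])/f,-(v-p["cy"])/f,-1]); return E[:3,3],d
def atz(p,u,v,z):
    o,d=ray(p,u,v); return o+d*(z-o[2])/d[2]
def proj(p,X):
    f=200/np.tan(np.radians(p["vertical_fov"])/2); E=np.array(p["extrinsics"])
    c=E[:3,:3].T@(np.array(X)-E[:3,3]); return p["cx"]+f*c[0]/-c[2], p["cy"]-f*c[1]/-c[2]
E
python3 - <<'E'
from h import *
ims=[]
for n in ("scene","top"):
    p=read_camera(n); ims.append(p["img"]); print(n,p.keys(),p["vertical_fov"],p["cx"],p["cy"]); print(np.round(p["extrinsics"],3).tolist())
    for k in ("tin_lid","tin_base","catch_grip","mat"):
        for r in cut_out(k,p)[:3]:
            m=r["region"]; ys,xs=np.nonzero(m); print(k,r["p"],r["box"],xs.mean().round(1),ys.mean().round(1),m.sum())
    cv2.imwrite(f"pics/{n}.png",p["img"])
print(state())
E
```

```text
scene dict_keys(['img', 'vertical_fov', 'cx', 'cy', 'extrinsics', 'shot']) 43.84618120814987 313.11630873962287 201.78592103446888
[[0.866, -0.394, 0.31, 831.601], [0.5, 0.664, -0.555, -553.22], [0.013, 0.636, 0.772, 884.27], [0.0, 0.0, 0.0, 1.0]]
tin_lid 0.68 [240.7, 280.9, 300.1, 345.9] 273.3 313.9 2351
tin_base 0.75 [250.8, 328.8, 301.4, 351.8] 285.2 340.0 280
catch_grip 0.76 [273.3, 252.1, 323.4, 329.4] 305.4 287.7 1153
mat 0.83 [318.7, 163.6, 383.4, 212.3] 352.9 183.8 2312
top dict_keys(['img', 'vertical_fov', 'cx', 'cy', 'extrinsics', 'shot']) 56.85331892987545 326.03063016748825 191.52689971354565
[[0.022, 0.993, -0.115, 432.242], [-1.0, 0.023, 0.013, 34.71], [0.015, 0.115, 0.993, 739.259], [0.0, 0.0, 0.0, 1.0]]
tin_lid 0.76 [445.6, 130.5, 490.5, 184.0] 467.8 159.2 2113
tin_base 0.67 [444.9, 160.4, 460.7, 190.7] 450.7 181.8 166
catch_grip 0.68 [385.8, 140.2, 447.4, 192.7] 413.5 163.5 1326
mat 0.78 [212.5, 150.6, 288.1, 220.6] 250.0 184.3 4317
{'t': 0.5, 'joints': array([-1.25860411e+00,  4.90900401e-01,  1.55894792e+00,  3.73808222e-07,
        1.09172501e+00, -1.05590017e-01]), 'qvel': array([ 0.00140561,  0.00038262, -0.00044649,  0.00126048, -0.00041499,
        0.00067072]), 'tau': array([-1.10033314e-03, -6.12051344e+01, -2.58286858e+01,  6.92877942e-02,
        4.47929080e-02, -2.79031275e-05]), 'eef_pos': array([ 253.60636502, -571.21958266,  239.64416791]), 'tcp_rot': array([3.14157340e+00, 1.70663699e-06, 4.17782057e-01]), 'ft_force': array([-0.55937728,  0.21352312,  0.31535032]), 'moment': array([ 0.0189641 , -0.05325   ,  0.00889235]), 'grip_force': 0.0, 'opening': 0.999953015421266}
```

View pics/scene.png

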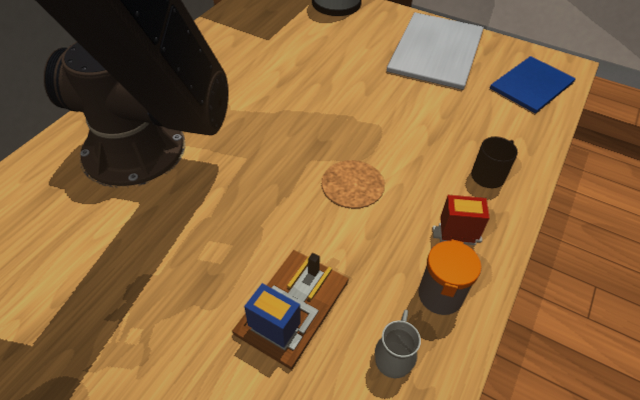

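View pics/top.png

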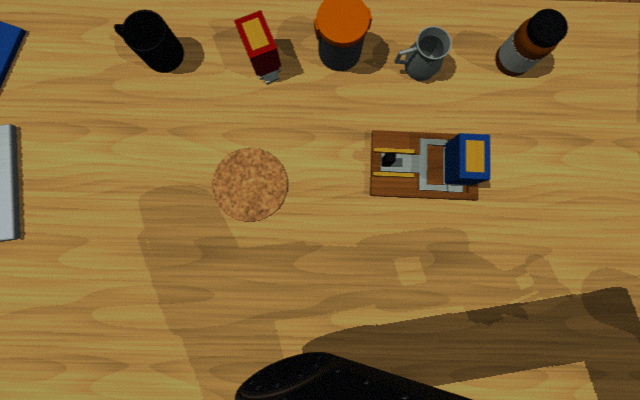

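```bash
python3 - <<'E'
from h import *
for n in ("top","scene"):
    p=read_camera(n)
    m=cut_out("mat",p)[0]["region"]; c,_=cv2.findContours(m.astype(np.uint8),0,2); e=cv2.fitEllipse(max(c,key=cv2.contourArea)); print(n,"mat",e,atz(p,*e[0],5))
    l=cut_out("tin_lid",p)[0]["region"]; c,_=cv2.findContours(l.astype(np.uint8),0,2); c=max(c,key=cv2.contourArea)
    print(cv2.minAreaRect(c)); q=cv2.approxPolyDP(c,3,True)[:,0]
    for u,v in q: print(u,v,atz(p,u,v,110).round(1))
    g=cut_out("catch_grip",p)[0]["region"]; dark=g&(p["img"].max(2)<70); ys,xs=np.nonzero(dark); print("post dark",len(xs),xs.mean(),ys.mean(),xs.min(),xs.max(),ys.min(),ys.max(),atz(p,xs.mean(),ys.mean(),77))
    u=p["img"][110:210,370:510] if n=="top" else p["img"][240:370,220:350]
    cv2.imwrite(f"pics/{n}_c.png",cv2.resize(u,None,fx=5 if n=="top" else 4.5,fy=5 if n=="top" else 4.5,interpolation=2))
E
```

```text
top mat ((249.92822265625, 184.2431182861328), (72.4986343383789, 75.0697250366211), 71.91835021972656) [528.43390296 177.5829926    5.        ]
((467.5, 158.0), (52.0, 45.0), 90.0)
446 143 [ 595.5 -181.5  110. ]
447 183 [ 524.9 -182.2  110. ]
474 184 [ 524.2 -229.1  110. ]
490 179 [ 533.6 -257.2  110. ]
489 134 [ 613.6 -257.8  110. ]
463 132 [ 616.1 -211.9  110. ]
post dark 228 393.37280701754383 160.05263157894737 381 447 142 190 [569.75368824 -95.71081374  77.        ]
scene mat ((353.0736389160156, 183.75193786621094), (47.208065032958984, 63.186466217041016), 93.33354187011719) [532.72456026 175.34546848   5.        ]
((272.8782653808594, 313.8598937988281), (55.60802459716797, 44.25944519042969), 30.5792236328125)
261 284 [ 536.2 -206.9  110. ]
246 305 [ 536.9 -254.2  110. ]
248 324 [ 560.  -281.5  110. ]
285 345 [ 633.1 -281.4  110. ]
300 322 [ 633.3 -234.3  110. ]
300 305 [ 617.  -207.2  110. ]
post dark 206 313.1650485436893 264.68932038834953 308 318 254 275 [ 585.72059322 -106.89169172   77.        ]
```

The scene shows the cradle with the blue tin at about (272,314) and the black post at (313,265). The mat is at (353,184). In the top view the lid is at (468,158), the post at (390,160) and the mat at (250,184). The base's +y is roughly world +y (yaw about 0), the lid centre is near (575,-231), the post near (575,-92) and the mat near (530,176). I'm going above the tin for a close look.

Emit:
jog_arm(motion=[[[37,-20,-7],0.084],[[74,-39,-14],0.168],[[110,-59,-22],0.252],[[147,-78,-29],0.336],[[184,-98,-36],0.418]], grip=0)

```text
t: 1.4
eef_pos: [382.8, -405.7, 276.1]
tcp_rot: [3.141, -0.0, -0.004]
ft_force: [-0.6, -0.2, 0.2]
opening: 1.001
grip_force: 0.0
```

Emit:
jog_arm(motion=[[[24,-31,-7],0],[[48,-62,-14],0],[[72,-93,-21],0],[[96,-124,-28],0]])

```text
t: 1.8
eef_pos: [478.9, -281.6, 304.1]
tcp_rot: [3.141, -0.0, -0.0]
ft_force: [-0.1, -0.7, -0.6]
opening: 1.0
grip_force: 0.0
```

Emit:
jog_arm(motion=[[[24,-31,-7],0],[[48,-62,-14],0],[[72,-93,-21],0],[[97,-123,-26],0],[[97,-123,-26],0]])

```text
t: 2.3
eef_pos: [577.2, -156.9, 330.1]
tcp_rot: [-3.141, -0.002, 0.003]
ft_force: [-0.6, -1.2, -0.5]
opening: 0.996
grip_force: 0.0
```

```bash
python3 - <<'E'
from h import *
p=read_camera("wrist"); print(state()["eef_pos"],state()["tcp_rot"],p["vertical_fov"],p["cx"],p["cy"]); print(np.round(p["extrinsics"],3).tolist())
for k in ("tin_lid","tin_base","catch_grip","mat"):
    for r in cut_out(k,p)[:2]:
        m=r["region"]; c,_=cv2.findContours(m.astype(np.uint8),0,2); c=max(c,key=cv2.contourArea); print(k,r["p"],r["box"],cv2.minAreaRect(c))
cv2.imwrite("pics/w1.png",p["img"])
E
```

```text
[ 575.96901447 -158.4101216   329.63276498] [ 3.14145467e+00 -3.12422820e-04  2.84087661e-03] 69.62878427762028 317.2473244823671 203.4675504838157
[[0.004, 0.961, 0.276, 654.813], [-1.0, 0.003, 0.002, -157.091], [0.001, -0.276, 0.961, 476.095], [0.0, 0.0, 0.0, 1.0]]
tin_lid 0.97 [349.5, 143.4, 401.1, 217.5] ((373.2965087890625, 182.5531005859375), (48.824947357177734, 66.51900482177734), 3.814074993133545)
tin_base 0.7 [356.8, 141.1, 379.1, 151.6] ((367.0, 145.0), (10.0, 20.0), 90.0)
catch_grip 0.6 [266.7, 138.0, 357.4, 202.6] ((309.52191162109375, 169.29177856445312), (85.7891845703125, 66.84123229980469), 6.009006023406982)
mat 0.91 [78.9, 155.1, 165.7, 240.0] ((119.99999237060547, 195.5), (94.36206817626953, 78.7095947265625), 26.56505012512207)
mat 0.44 [267.4, 139.2, 358.3, 206.9] ((309.5860900878906, 170.05328369140625), (86.28056335449219, 65.91001892089844), 5.194429397583008)
```

View pics/w1.png

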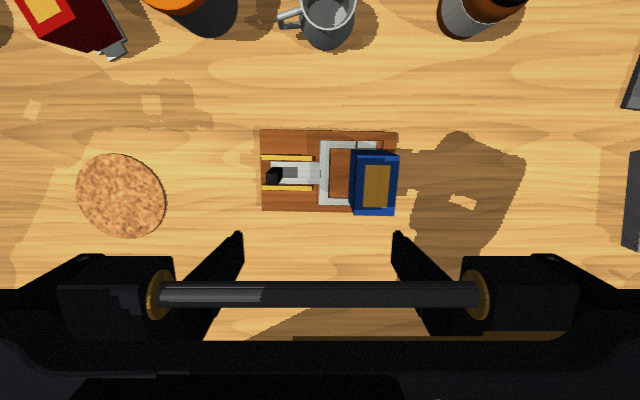

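The wrist view shows the lid at (373,182) with the brass plate at about (377,187). The post top is near (273,175) and the mat at (120,195). I'll measure the plate, post and mat in all three cameras.

```bash
cat >> h.py <<'E'
def big(m):
    c,_=cv2.findContours(m.astype(np.uint8),0,2); return max(c,key=cv2.contourArea)
def plate(p):
    x0,y0,x1,y1=[int(a) for a in cut_out("tin_lid",p)[0]["box"]]
    b=p["img"].astype(int); m=(b[...,2]>b[...,0]+40); k=np.zeros_like(m); k[y0+3:y1-3,x0+3:x1-3]=1; m&=k
    c=big(m); u=cv2.undistortPoints if 0 else None
    W=np.array([atz(p,a,bb,110)[:2] for a,bb in c[:,0]],np.float32); return cv2.minAreaRect(W)
E
python3 - <<'E'
from h import *
for n in ("wrist","top","scene"):
    p=read_camera(n); print(n,"plate",plate(p))
    c=big(cut_out("mat",p)[0]["region"]); W=np.array([atz(p,a,b,5)[:2] for a,b in c[:,0]],np.float32); print(" mat",cv2.minEnclosingCircle(W),cv2.fitEllipse(W))
    for X in ([575,-231,110],[575,-91,77]): print(np.round(proj(p,X),1))
    if n=="wrist":
        c1=p["img"][120:220,250:410]; cv2.imwrite("pics/c1.png",cv2.resize(c1,None,fx=5,fy=5,interpolation=2))
E
```

```text
wrist plate ((573.6015014648438, -234.33444213867188), (31.53462791442871, 55.744625091552734), 88.9742202758789)
 mat ((529.490966796875, 174.6438751220703), 76.9586410522461) ((529.0167236328125, 174.88320922851562), (147.6929473876953, 150.98167419433594), 11.819803237915039)
[370.7 182.5]
[266.9 177.7]
top plate ((574.2921752929688, -231.2447509765625), (29.96701431274414, 55.38676452636719), 88.7291030883789)
 mat ((529.5359497070312, 176.920166015625), 74.61121368408203) ((529.0471801757812, 177.15457153320312), (144.11512756347656, 146.4965057373047), 120.43565368652344)
[474.4 155.2]
[390.8 157.2]
scene plate ((574.67822265625, -231.26829528808594), (31.841320037841797, 55.03342056274414), 89.18867492675781)
 mat ((531.8971557617188, 178.7117156982422), 76.09689331054688) ((530.8657836914062, 177.88233947753906), (147.42564392089844, 147.78314208984375), 12.553330421447754)
[272.  304.6]
[312.5 256.2]
```

View pics/c1.png

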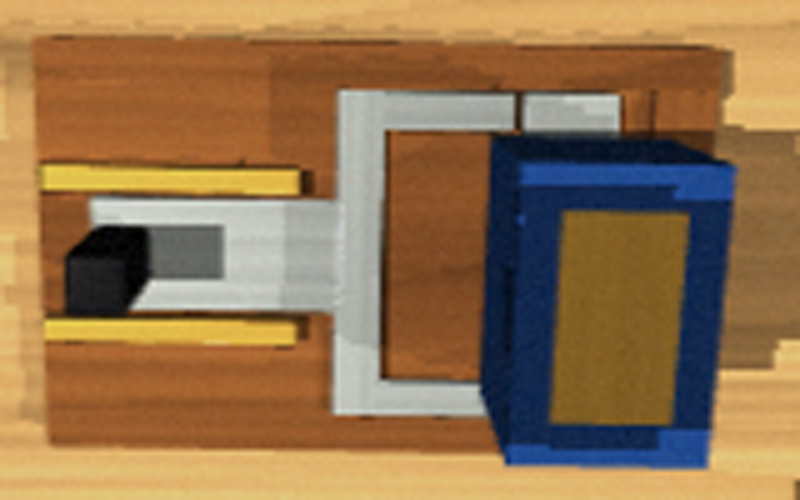

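The lid sits at about (574.3,-232) with yaw about -0.018, and the post is near (576.8,-92). The mat is near (529.7,176.5). The sizes agree with those given (mat about 148 mm across). I'll descend over the post, gripping across y.

Emit:
jog_arm(motion=[[[0,-17,25],0.021],[[1,-34,50],0.021],[[1,-50,75],0.021],[[1,-66,100],0.021],[[1,-66,130],0.021]])

```text
t: 3.5
eef_pos: [576.2, -92.5, 199.3]
tcp_rot: [3.141, -0.001, -0.02]
ft_force: [1.0, 0.4, 0.6]
opening: 0.998
grip_force: 0.0
```

Emit:
jog_arm(motion=[[[0,0,35],0],[[0,0,70],0],[[0,0,100],0],[[0,0,120],0],[[0,0,128],0]])

```text
t: 4.0
eef_pos: [575.4, -93.9, 69.7]
tcp_rot: [-3.141, 0.003, -0.021]
ft_force: [-0.7, 0.2, 0.4]
opening: 0.998
grip_force: 0.0
```

Emit:
jog_arm(motion=[[[0,0,0],0],[[0,0,0],0],[[0,0,0],0],[[0,0,0],0],[[0,0,0],0]], grip=1)

```text
t: 4.5
eef_pos: [576.3, -94.1, 72.3]
tcp_rot: [3.141, -0.001, -0.021]
ft_force: [-1.0, -0.1, 0.8]
opening: 0.637
grip_force: 0.0
```

Emit:
jog_arm(motion=[[[0,0,0],0],[[0,0,0],0],[[0,0,0],0],[[0,0,0],0],[[0,0,0],0]])

```text
t: 5.0
eef_pos: [576.1, -94.0, 71.6]
tcp_rot: [3.142, 0.0, -0.021]
ft_force: [0.6, 1.6, 0.1]
opening: 0.215
grip_force: 0.9
```

Emit:
jog_arm(motion=[[[0,0,0],0],[[0,0,0],0],[[0,0,0],0],[[0,0,0],0]])

```text
t: 5.4
eef_pos: [576.1, -94.0, 71.6]
tcp_rot: [3.142, 0.0, -0.021]
ft_force: [-0.6, 0.8, -0.3]
opening: 0.185
grip_force: 30.0
```

Post gripped (opening 17.6 mm, 30 N). Pushing it home.

Emit:
jog_arm(motion=[[[0,5,0],0],[[0,10,0],0],[[0,15,0],0],[[0,20,0],0],[[0,23,0],0]])

```text
t: 5.9
eef_pos: [575.6, -117.7, 71.6]
tcp_rot: [3.141, -0.0, -0.022]
ft_force: [2.1, 2.9, -1.6]
opening: 0.188
grip_force: 30.0
```

Emit:
jog_arm(motion=[[[0,0,0],0],[[0,1,0],0],[[0,2,0],0],[[0,2,0],0]])

```text
t: 6.3
eef_pos: [575.6, -119.0, 71.6]
tcp_rot: [3.141, -0.0, -0.021]
ft_force: [0.4, 0.8, -0.7]
opening: 0.191
grip_force: 30.0
```

Emit:
jog_arm(motion=[[[0,1,0],0],[[0,2,0],0],[[0,2,0],0]])

```text
t: 6.6
eef_pos: [575.5, -121.1, 71.6]
tcp_rot: [3.142, 0.0, -0.021]
ft_force: [1.4, 1.5, -2.7]
opening: 0.185
grip_force: 30.0
```

Emit:
jog_arm(motion=[[[0,1,0],0],[[0,2,0],0],[[0,2,0],0]])

```text
t: 6.9
eef_pos: [575.5, -121.3, 71.6]
tcp_rot: [-3.14, 0.0, -0.021]
ft_force: [4.2, 14.9, -1.0]
opening: 0.187
grip_force: 30.0
```

The catch met its stop at y = -121.3 (15 N), which puts the base at about y = -233.3. I'll relax, open and rise.

Emit:
jog_arm(motion=[[[0,-1,0],0],[[0,-2,0],0],[[0,-2,0],0]])

```text
t: 7.2
eef_pos: [575.5, -121.1, 71.6]
tcp_rot: [3.141, -0.0, -0.021]
ft_force: [2.2, 2.1, -2.8]
opening: 0.187
grip_force: 30.0
```

Emit:
jog_arm(motion=[[[0,0,0],0],[[0,0,0],0],[[0,0,0],0],[[0,0,0],0],[[0,0,0],0]], grip=0)

```text
t: 7.7
eef_pos: [575.5, -121.1, 71.7]
tcp_rot: [3.141, -0.0, -0.021]
ft_force: [-0.9, 0.3, 0.1]
opening: 0.549
grip_force: 0.0
```

Emit:
jog_arm(motion=[[[0,0,-10],0],[[0,0,-30],0],[[0,0,-60],0],[[0,0,-90],0],[[0,0,-110],0]])

```text
t: 8.2
eef_pos: [575.9, -121.1, 184.5]
tcp_rot: [3.141, -0.002, -0.021]
ft_force: [-0.5, 0.1, 0.1]
opening: 0.964
grip_force: 0.0
```

Emit:
jog_arm(motion=[[[0,5,-10],0],[[0,10,-20],0],[[0,10,-20],0]])

```text
t: 8.5
eef_pos: [575.5, -131.9, 202.4]
tcp_rot: [3.141, -0.001, -0.022]
ft_force: [-0.5, -0.1, -0.5]
opening: 1.001
grip_force: 0.0
```

```bash
python3 - <<'E'
from h import *
p=read_camera("wrist"); print(state()["eef_pos"],state()["tcp_rot"],state()["opening"]); print("plate",plate(p))
q=read_camera("top"); print(plate(q))
ims=[cv2.resize(p["img"][60:260,200:460],(520,400)),cv2.resize(q["img"][100:220,360:516],(520,400))]
cv2.imwrite("pics/c2.png",cv2.resize(np.hstack(ims),(800,308)))
E
```

```text
[ 575.21312434 -131.496182    201.49588761] [ 3.14150915e+00  1.44782199e-05 -2.18513119e-02] 1.001282532542348
plate ((573.4210205078125, -234.38796997070312), (31.954479217529297, 55.92902374267578), 88.93177795410156)Traceback (most recent call last):
  File "<stdin>", line 3, in <module>
  File "h.py", line 14, in plate
    x0,y0,x1,y1=[int(a) for a in cut_out("tin_lid",p)[0]["box"]]
                                 ~~~~~~~~~~~~~~~~~~~~^^^
IndexError: list index out of range
```

The wrist camera and the catch stop agree on the lid centre, about (573.4,-233.8), and on its yaw. I'll move over the lid, descend and grip.

Emit:
jog_arm(motion=[[[0,25,0],0],[[0,50,0],0],[[0,75,0],0],[[0.5,95,0],0],[[0.5,102,0],0]])

```text
t: 9.2
eef_pos: [573.5, -234.6, 200.9]
tcp_rot: [-3.141, 0.001, -0.023]
ft_force: [-0.6, 0.6, 0.2]
opening: 1.001
grip_force: 0.0
```

Emit:
jog_arm(motion=[[[0,0,0],0],[[0,0,30],0],[[0,0,65],0],[[0,0,100],0],[[0,0,120],0]])

```text
t: 9.7
eef_pos: [572.9, -231.4, 79.2]
tcp_rot: [-3.14, 0.003, -0.02]
ft_force: [1.2, -1.1, 0.6]
opening: 1.001
grip_force: 0.0
```

Emit:
jog_arm(motion=[[[0,0,0],0],[[0,0,0],0],[[0,0,0],0],[[0,0,0],0],[[0,0,0],0]], grip=1)

```text
t: 10.2
eef_pos: [574.0, -233.2, 82.7]
tcp_rot: [3.141, -0.001, -0.021]
ft_force: [-0.6, 0.2, -0.9]
opening: 0.638
grip_force: 0.0
```

Emit:
jog_arm(motion=[[[0,0,0],0],[[0,0,0],0],[[0,0,0],0],[[0,0,0],0]])

```text
t: 10.6
eef_pos: [573.8, -233.1, 82.3]
tcp_rot: [3.141, -0.001, -0.021]
ft_force: [-1.4, 1.2, 6.2]
opening: 0.568
grip_force: 30.0
```

Lid gripped at 54 mm. Drawing it straight up.

Emit:
jog_arm(motion=[[[0,0,-2],0],[[0,0,-5],0],[[0,0,-8],0],[[0,0,-11],0],[[0,0,-14],0]])

```text
t: 11.1
eef_pos: [573.3, -232.8, 95.3]
tcp_rot: [-3.141, 0.001, -0.021]
ft_force: [-0.0, -0.7, -12.0]
opening: 0.565
grip_force: 30.0
```

```bash
python3 - <<'E'
from h import *
p=read_camera("scene"); print(state()["eef_pos"],state()["ft_force"])
cv2.imwrite("pics/s2.png",cv2.resize(p["img"][200:380,180:400],None,fx=3,fy=3,interpolation=2))
E
```

```text
[ 573.53602059 -232.98197259   95.94102068] [  0.13569062   0.13401899 -12.08082703]
```

View pics/s2.png

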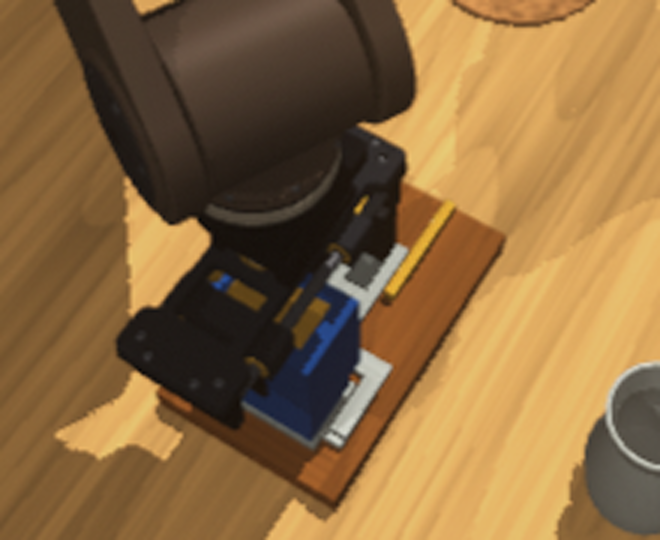

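The scene crop shows the lid rising in the gripper at (310,360), the tines over the foot at (355,405) and the base still seated. Drag is about 12 N, which fits the sliding lid. Continuing up.

Emit:
jog_arm(motion=[[[0,0,-4],0],[[0,0,-8],0],[[0,0,-12],0],[[0,0,-16],0],[[0,0,-20],0]])

```text
t: 11.65
eef_pos: [573.6, -233.1, 116.0]
tcp_rot: [3.141, -0.0, -0.021]
ft_force: [-1.0, 0.9, -12.2]
opening: 0.57
grip_force: 30.0
```

Emit:
jog_arm(motion=[[[0,0,-4],0],[[0,0,-8],0],[[0,0,-12],0],[[0,0,-16],0],[[0,0,-20],0]])

```text
t: 12.15
eef_pos: [573.6, -233.0, 135.9]
tcp_rot: [3.142, 0.0, -0.021]
ft_force: [-1.3, 0.0, -12.0]
opening: 0.567
grip_force: 30.0
```

Emit:
jog_arm(motion=[[[0,0,-5],0],[[0,0,-10],0],[[0,0,-16],0],[[0,0,-22],0],[[0,0,-28],0]])

```text
t: 12.65
eef_pos: [574.4, -233.4, 165.4]
tcp_rot: [3.14, -0.003, -0.021]
ft_force: [-0.2, 0.6, -1.3]
opening: 0.569
grip_force: 30.0
```

Emit:
jog_arm(motion=[[[0,0,-8],0],[[0,0,-16],0],[[0,0,-24],0],[[0,0,-32],0],[[0,0,-40],0]])

```text
t: 13.15
eef_pos: [573.7, -233.0, 204.4]
tcp_rot: [3.141, -0.0, -0.021]
ft_force: [-0.1, -0.1, -1.0]
opening: 0.57
grip_force: 30.0
```

```bash
python3 - <<'E'
from h import *
p=read_camera("scene"); print(state()["eef_pos"],state()["ft_force"])
for k in ("tin_lid","tin_base","catch_grip"):
    for r in cut_out(k,p)[:1]: print(k,r["p"],r["box"])
cv2.imwrite("pics/s3.png",cv2.resize(p["img"][160:380,160:400],None,fx=2.7,fy=2.7,interpolation=2))
E
```

```text
[ 574.07188657 -233.22680608  205.65762472] [ 0.38702858 -0.27906243 -0.70922793]
tin_lid 0.92 [243.3, 255.0, 301.4, 314.2]
tin_base 0.76 [246.5, 304.4, 297.0, 351.3]
catch_grip 0.65 [291.1, 261.8, 315.8, 343.4]
```

View pics/s3.png

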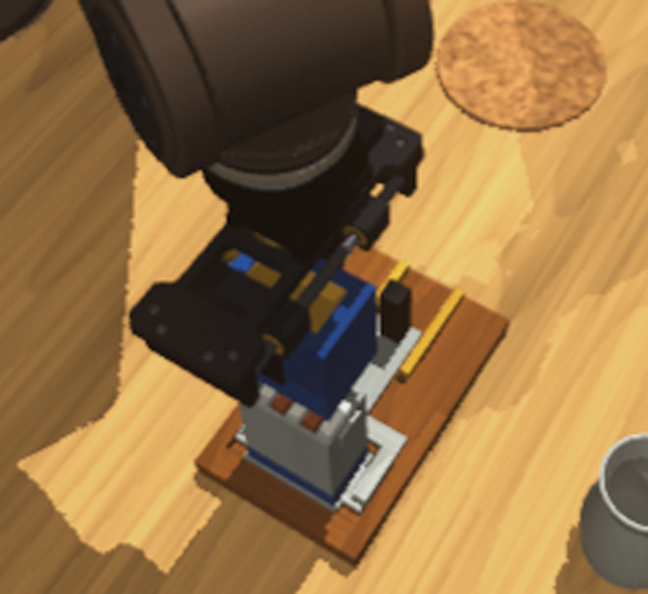

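The crop shows the lid in the gripper at (330,330), clear of the grey sleeve. The base is seated with the tines over its foot, and the mat is free. Carrying the lid to the mat.

Emit:
jog_arm(motion=[[[0,-5,-2],0],[[-2,-16,-5],0],[[-6,-36,-5],0],[[-9,-66,-5],0],[[-13,-100,-5],0]])

```text
t: 13.85
eef_pos: [562.1, -130.8, 208.5]
tcp_rot: [-3.141, 0.0, -0.022]
ft_force: [1.2, 0.4, -0.8]
opening: 0.571
grip_force: 30.0
```

Emit:
jog_arm(motion=[[[-5,-35,0],0],[[-9,-70,0],0],[[-14,-105,0],0],[[-18,-140,0],0],[[-23,-175,0],0]])

```text
t: 14.35
eef_pos: [542.3, 45.3, 208.7]
tcp_rot: [-3.142, -0.0, -0.021]
ft_force: [0.9, -1.3, -1.4]
opening: 0.568
grip_force: 30.0
```

Emit:
jog_arm(motion=[[[-5,-35,0],0],[[-9,-70,0],0],[[-13,-100,0],0],[[-16,-122,0],0],[[-17,-133,0],0]])

```text
t: 14.85
eef_pos: [527.8, 178.6, 208.7]
tcp_rot: [-3.142, 0.0, -0.019]
ft_force: [-0.1, -0.6, -1.5]
opening: 0.567
grip_force: 30.0
```

Emit:
jog_arm(motion=[[[0,0,15],0],[[0,0,40],0],[[0,0,65],0],[[0,0,85],0],[[0,0,90],0]])

```text
t: 15.35
eef_pos: [528.0, 175.9, 116.8]
tcp_rot: [3.141, 0.003, -0.021]
ft_force: [-0.9, -0.2, -0.9]
opening: 0.567
grip_force: 30.0
```

```bash
python3 - <<'E'
from h import *
s=state(); print(s["eef_pos"],s["tcp_rot"],s["ft_force"],s["opening"])
ims=[]
for n in ("scene","top"):
    p=read_camera(n)
    for k in ("tin_lid","mat","tin_base","catch_grip"):
        for r in cut_out(k,p)[:1]: print(n,k,r["p"],r["box"])
    print(proj(p,[529.5,176,68]))
    ims.append(cv2.resize(p["img"][80:280,250:450] if n=="scene" else p["img"][80:280,150:350],(400,400)))
cv2.imwrite("pics/m1.png",np.hstack(ims))
E
```

```text
[528.02916945 175.8628547  116.84668011] [ 3.14074944  0.00317551 -0.02123753] [-0.87750371 -0.20580314 -0.87651895] 0.5669309521317845
scene tin_lid 0.67 [331.1, 138.5, 377.7, 179.4]
scene mat 0.61 [321.1, 165.1, 387.4, 211.7]
scene tin_base 0.87 [246.9, 287.0, 300.8, 351.7]
scene catch_grip 0.64 [286.7, 261.9, 314.4, 343.5]
(np.float64(354.02131350056607), np.float64(164.61402686568374))
top mat 0.86 [250.4, 157.7, 286.9, 217.3]
top tin_base 0.59 [445.6, 138.0, 486.1, 186.4]
top catch_grip 0.76 [398.0, 137.9, 461.0, 191.3]
(np.float64(244.31119796872545), np.float64(179.06018207590327))
```

View pics/m1.png

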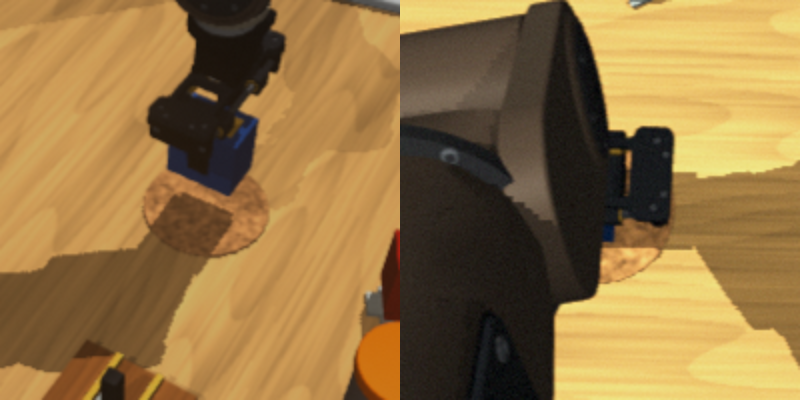

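The lid is held upright above the mat at (210,150) in the left half. Lowering, then feeling for contact.

Emit:
jog_arm(motion=[[[0,0,15],0],[[0,0,30],0],[[0,0,43],0],[[0,0,53],0],[[0,0,58],0]])

```text
t: 16.35
eef_pos: [529.1, 175.9, 59.7]
tcp_rot: [3.141, 0.001, -0.021]
ft_force: [0.5, 0.2, -1.4]
opening: 0.564
grip_force: 30.0
```

Emit:
jog_arm(motion=[[[0,0,1],0],[[0,0,2],0],[[0,0,3],0],[[0,0,4],0],[[0,0,4],0]])

```text
t: 16.85
eef_pos: [529.4, 176.0, 56.8]
tcp_rot: [3.142, -0.0, -0.021]
ft_force: [1.4, 0.5, -0.9]
opening: 0.567
grip_force: 30.0
```

Emit:
jog_arm(motion=[[[0,0,1],0],[[0,0,1.5],0],[[0,0,2],0],[[0,0,2],0]])

```text
t: 17.25
eef_pos: [529.3, 176.0, 54.6]
tcp_rot: [3.141, 0.0, -0.021]
ft_force: [-0.4, -0.3, -1.6]
opening: 0.564
grip_force: 30.0
```

Emit:
jog_arm(motion=[[[0,0,0.5],0],[[0,0,1],0],[[0,0,1.5],0],[[0,0,1.5],0]])

```text
t: 17.65
eef_pos: [529.3, 176.0, 53.0]
tcp_rot: [3.141, 0.0, -0.021]
ft_force: [-0.0, -0.4, -2.7]
opening: 0.568
grip_force: 30.0
```

Emit:
jog_arm(motion=[[[0,0,0.5],0],[[0,0,1],0],[[0,0,1],0]])

```text
t: 17.95
eef_pos: [529.3, 176.0, 52.3]
tcp_rot: [3.142, -0.0, -0.021]
ft_force: [-1.1, -0.2, 3.4]
opening: 0.568
grip_force: 30.0
```

Emit:
jog_arm(motion=[[[0,0,0.5],0],[[0,0,0.5],0],[[0,0,0.5],0]])

```text
t: 18.25
eef_pos: [529.3, 176.0, 52.3]
tcp_rot: [3.142, -0.0, -0.021]
ft_force: [-3.6, -0.7, 8.7]
opening: 0.569
grip_force: 30.0
```

Contact is firm: +8.7 N with z stopped at 52.3, as predicted. Releasing and rising clear.

Emit:
jog_arm(motion=[[[0,0,0],0],[[0,0,0],0],[[0,0,0],0],[[0,0,0],0],[[0,0,0],0]], grip=0)

```text
t: 18.75
eef_pos: [529.3, 176.0, 51.5]
tcp_rot: [3.141, 0.0, -0.021]
ft_force: [-0.7, 0.2, 0.9]
opening: 0.934
grip_force: 0.0
```

Emit:
jog_arm(motion=[[[0,0,0],0],[[0,0,-5],0],[[0,0,-20],0],[[0,0,-45],0],[[0,0,-75],0]])

```text
t: 19.25
eef_pos: [528.9, 175.9, 127.1]
tcp_rot: [3.141, 0.002, -0.021]
ft_force: [-0.5, 0.2, -1.3]
opening: 0.999
grip_force: 0.0
```

Emit:
jog_arm(motion=[[[0,0,-30],0],[[0,0,-65],0],[[0,0,-100],0],[[0,0,-120],0],[[0,0,-120],0]])

```text
t: 19.75
eef_pos: [530.0, 176.2, 249.8]
tcp_rot: [-3.14, -0.005, -0.021]
ft_force: [0.7, 0.1, -0.6]
opening: 1.001
grip_force: 0.0
```

```bash
python3 - <<'E'
from h import *
s=state(); print(s["eef_pos"],s["ft_force"],s["opening"])
p=read_camera("scene")
for k in ("tin_lid","mat","tin_base","catch_grip"):
    for r in cut_out(k,p)[:1]: print(k,r["p"],r["box"])
a=cv2.resize(p["img"][120:360,220:460],(400,400))
p=read_camera("wrist")
for k in ("tin_lid","mat"):
    for r in cut_out(k,p)[:1]: print("w",k,r["p"],r["box"])
cv2.imwrite("pics/m2.png",np.hstack([a,cv2.resize(p["img"][0:400,120:520],(400,400))]))
E
```

```text
[530.04581946 176.2008657  249.79165043] [ 0.72809732  0.09237543 -0.56834399] 1.0007731280260137
tin_lid 0.72 [333.1, 148.3, 377.0, 195.4]
mat 0.97 [319.9, 165.2, 385.7, 210.6]
tin_base 0.71 [246.7, 288.4, 297.2, 351.1]
catch_grip 0.7 [287.2, 263.6, 317.0, 341.3]
w tin_lid 0.97 [292.5, 148.0, 341.2, 228.9]
w mat 0.97 [262.9, 121.4, 369.4, 232.0]
```

View pics/m2.png

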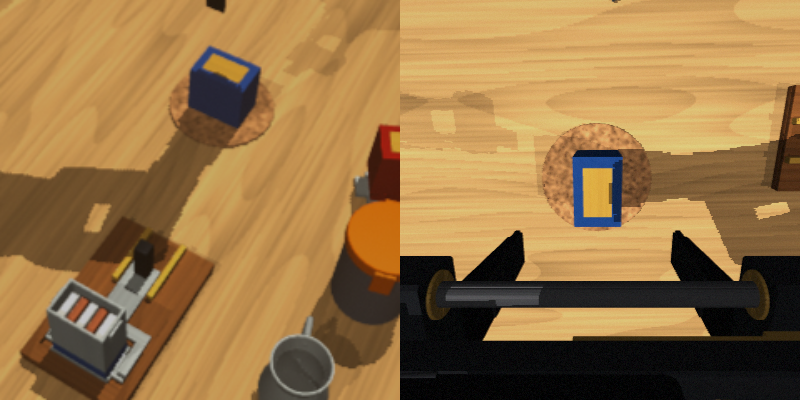

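The lid stands upright and centred on the mat, at (225,90) on the left and (597,190) on the right. The base is seated at (85,325) with the catch home, and the gripper is clear. Handing in.

```bash
python3 -c "
from cell import job_done
print(job_done())"
```

```text
the job is handed in; nothing more can be done
None
```

The lid is off and standing upright on the cork mat, the base is seated in the cradle with the catch home, and I handed the job in at about 20 s; no verdict was returned.

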